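Hang the setting gauge on its sprung hook, scale outward

ROBOT

A 6-joint arm with a two-finger parallel gripper is mounted at the origin on the work surface. World frame = base frame: x ahead of the robot, y to its left, z up, the work surface at z = 0. Lengths are in mm, angles in rad, forces in N, time in s.
With the tool pointing down it reaches from about 300 to 1000 mm from the base axis. Payload 5.1 kg.
Tool frame: the origin (TCP) lies on the mounting face of the last link; the fingertips stand 190 mm ahead of it and the grasp point (between the pads) lies 171 mm ahead of it; z points along the fingers, y is the line along which they close (so a half turn about z gives the same grasp; the last joint's range is limited). The gripper opens to 95 mm and grips with 3 to 60 N. Pads are 20 mm wide; open, the fingers measure 119 mm over their backs; the gripper's body (75 mm by 180 mm) begins 59 mm behind the grasp point.
Start: joints at [1.266, 0.124, 1.65, -0, 1.367, -0.083], TCP at [143.014, 634.061, 404.756] pointing down, gripper open.
Joint ranges: [-2.61, 2.61], [-1.02, 2.33], [0.03, 2.71], [-1.35, 4.49], [0.32, 2.68], [-2.91, 2.91]. Speed limits (rad/s): [2.57, 2.57, 3.14, 3.14, 3.14, 3.14].

INTERFACE

Orientations are given as [roll, pitch, yaw] about the fixed x, y, z axes, in that order (R = Rz(yaw) Ry(pitch) Rx(roll)).
In Python, from station import robot, viewer gives the robot as it stands. The module is installed in compiled form; this text tells all that it offers.
- The arm moves only by the tool play_rows, never from a script. Its argument "deltas" is a list of rows, each a list of 3 entries, a list of its own where there are three numbers: the opening, from 0 (shut) to 1 (fully open), then the shift along the world's x, y, z in shares of 0.8 m (1.0 is 0.8 m), then the turn, a rotation vector about the world's x, y, z in parts of the range, where 1.0 means 180 degrees. In form: [[gripper, [dx, dy, dz], [wx, wy, wz]], ...]. A call has exactly 10 rows; each row is the pose to reach, as a shift and turn from the pose commanded when the call began; what a row does not reach only later rows make up. A row lasts 1/8 s, in which the tool goes at most 62.5 mm and 10.7 degrees, less where a joint would pass 70% of its speed; a pose out of reach is approached as far as the arm can. A shift or turn number past 1, either way, is cut back to 1. A call with a gripper value outside its range is refused whole. The fingers move at their own pace and stop on an object; "force" is the grip in N (left out, the last holds). Time passes only in rows, so rows that repeat a pose let the fingers close, or fill a call up. It gives the time, the measured TCP pose, the force, the opening and the grip force at its end, in the units of the state.
- robot.get_state(): the state, without advancing time (a new reading comes with each control period).
- viewer.get_image(name): name is "scene" or "top" or "wrist"; returns a dict with "frame" (420x560x3 uint8, red, green, blue), "intrinsics" (3x3 intrinsics, pixels), "rvec" (rotation vector, rad) and "tvec" (3), from world to camera coordinates, as OpenCV has them. Camera axes: x right, y down, z forward; pixel columns grow to the right and rows downward; lengths in mm; the calibration is good to about 2 mm. A picture is of the moment at which its call begins. There is no depth.
- robot.hand_in(): hands the job in; it is judged then, once.
The state is a dict: "t": time; "q": joint angles; "joint_vel": joint speeds; "effort": joint torques, N m; "tool_pos": TCP position; "eef_rot": TCP orientation; "wrist_force": force on the tool from outside, world axes, zero at the start; "torque": the same for the moment, N m; "gripper_width": finger opening in mm; "grip_force": force on a finger pad.
Only numpy, scipy, OpenCV 4.12 (cv2) and the standard library are available. Lean on these libraries where they do the work, as an engineer would, in place of code of your own. Each camera call takes 0.05 s, during which the arm holds its last target. There are 200 camera calls.

TASK

Take the slotted aluminium setting gauge out of the beech block and hang it on the red-ball hook of the bench post, with its white scale face turned outward, away from the post: push its slot over the ball, pressing the sprung keeper back, and let it right down onto the hook until the ball holds it and the keeper pins it upright. The hook stands at whatever height it was last clamped, so feel for it, and never lean on it with more than about 1.5 kg. Do not drop the gauge or push the post with the gripper, leave everything else on the bench where it is, and let go when it hangs.

Things in the scene. Friction and masses are not known exactly. Their poses are not given: they have to be found in the camera images.
- gauge: Setting gauge: aluminium plate 130 mm long (z, up), 50 wide (y), 6 thick (x), 80 to 130 g, upright in a slot of the block. Origin: centre of its foot (lower end). Marked face is its own -x one (white, black graduations, red line); +x face bare metal. Grip across its 50 mm width, 10 to 30 mm below its top.
- slot_top (a point): Middle of the upper edge of the gauge's hanging slot, on its mid-plane, 123.5 mm above the foot. The through slot is 14 mm wide (y), 32 mm tall, 91.5 to 123.5 mm above the foot on the centre line; the bridge above it is 6.5 mm tall, 6 mm thick.
- scale_face (a point): Point on the surface of the gauge's white marked face, on its centre line, 100 mm above the foot, 3 mm to the gauge's own -x from its mid-plane.
- rack: Bench post, fixed: steel foot 110 x 100 x 12 mm, square T-slot post 30 x 30 mm, 192 mm high. Origin on the bench under the post's axis, z up. The hook points outward along the rack's own -x on its centre line y = 0, on a blue sleeve clamped to the post (38 x 38 x 42 mm, top 2 mm above the shank's axis; it stays put in use).
- hook_low (a point): Point fixed on the rack at x = -48 mm, y = 0, 155 mm above the bench: the lowest place of the hook's corner, where the axes of its level shank and its upright meet. The true corner is straight above, by 0 to 35 mm; that height is NOT measured: look or feel for it. Over 25 N on hook and keeper in all forces it.
- hook_line (a point): Point fixed on the rack 190 mm above the bench, the highest place of that corner. Hook: level shank 6 mm round along the rack's x out to x = -48 mm, then a 6 mm upright (rear side x = -45 mm) ending in a red ball 10 mm across, centred 15 mm above the shank's axis (top 20 mm above, rear x = -43 mm). Shank's underside to ball's top is 23 mm.
- keeper (a joint): Sprung plate round the shank, 30 mm wide, 26 mm below to 12 above the shank's axis, front at rack x = -43 mm at rest. 0 at rest, grows (m) as pushed to the post, hard stop 0.012. 3 N plus 0.4 N/mm. Must go in over 6 mm for the bridge to pass behind the ball; hung right (slot top on shank, gauge against upright, bridge under ball) it stands near 0.004.
- block: Beech block, fixed, 130 (x) x 90 (y) x 45 mm tall, origin centre of its underside; three slots along its y, 8.5 x 56 mm, 22 mm deep (floor 23 mm above the bench), at x = -40, 0, +40 mm. Gauge, orange template and sanding plate stand in them in any order, the gauge's +x along the block's +x.
- template: Bystander: orange plastic router template, 50 wide x 85 tall x 6 mm, standing in the block; origin centre of foot.
- sanding_plate: Bystander: brown and red sanding plate, 50 wide x 70 tall x 6 mm, standing in the block; origin centre of foot.
- tape_roll: Bystander: yellow roll of tape, 100 mm across, 25 mm high; origin centre of underside.
- clamp: Bystander: black G-clamp lying flat, about 125 x 90 x 16 mm; origin near its middle, underside.
- screwdriver: Bystander: blue-handled screwdriver lying on the bench; origin at its middle.
- hammer: Bystander: hammer lying on the bench; origin at its middle.
- glue: Bystander: yellow glue bottle, 60 mm across, 150 mm high; origin centre of underside.
- jar: Bystander: amber jar with steel lid, 64 mm across, 85 mm high; origin centre of underside.
Things that resemble listed ones, but are neither listed nor needed, are in the scene too. There is more than one size of the gauge; the job needs the smallest.

How it is judged:
By the outcome, as a careful person would: the job done as asked, in the order asked, and still so for the second after the job is handed in, with the robot touching nothing.
It also fails if it takes over 61 s, if anything falls off the work surface, if the arm or the gripper's body presses on something with over 40 N, if the wrist force passes 120 N, or if a joint passes its speed limit or range.

## Working session

There is one attempt and no reset: what is moved stays moved. The work goes in short steps, Python scripts to look and compute and a tool call to move; the robot and the scene stay as the last step left them, time stands still between calls to the robot, and variables do not carry over. Pictures are saved under pics/ and viewed, at most 10 in all, crops included, and the job is handed in when it is done.

Besides the shell and the picture viewer there is one more tool, called as name(argument=value, ...) on one line, values as JSON. play_rows: Moves the arm, as the interface text tells. Its arguments: {"type":"object","properties":{"deltas":{"type":"array","items":{"type":"array"}},"force":{"type":"number"}},"required":["deltas"]}

```bash
mkdir -p pics
cat > h.py <<'E'
import numpy as np, cv2
from station import robot, viewer
def snap(name,save):
    im=viewer.get_image(name); np.savez(f'pics/{save}.npz',**{k:np.array(v) for k,v in im.items()})
    cv2.imwrite(f'pics/{save}.png',im['frame'][:,:,::-1]); return im
def load(save): return np.load(f'pics/{save}.npz')
def proj(im,P): return cv2.projectPoints(np.array(P,float).reshape(-1,3),im['rvec'],im['tvec'],im['intrinsics'],None)[0].reshape(-1,2)
def ray(im,p):
    R=cv2.Rodrigues(im['rvec'])[0]; t=np.array(im['tvec']).ravel()
    d=R.T@np.linalg.inv(im['intrinsics'])@np.array([p[0],p[1],1.]); return -R.T@t,d/np.linalg.norm(d)
def atz(im,p,z):
    c,d=ray(im,p); return c+d*(z-c[2])/d[2]
def tri(*prs):
    A=0;b=0
    for im,p in prs:
        c,d=ray(im,p); M=np.eye(3)-np.outer(d,d); A=A+M; b=b+M@c
    return np.linalg.solve(A,b)
E
python3 - <<'E'
from h import *
for n in ['scene','top','wrist']:
    im=snap(n,n+'0'); print(n,ray(im,(280,210)),im['intrinsics'][0,0])
print(robot.get_state())
a=[cv2.imread(f'pics/{n}0.png') for n in ['scene','top']]
cv2.imwrite('pics/s2.png',cv2.resize(a[0],(800,600),interpolation=cv2.INTER_CUBIC))
cv2.imwrite('pics/t2.png',cv2.resize(a[1],(800,600),interpolation=cv2.INTER_CUBIC))
E
```

```text
scene (array([1568.090892  ,  167.53462559, 1019.55046746]), array([-0.75707007, -0.10495258, -0.64484871])) 481.5452059502375
top (array([ 306.90093132,   23.19227232, 1130.77421925]), array([ 0.2191871 ,  0.00365497, -0.975676  ])) 382.12137962153287
wrist (array([ 61.40384856, 652.3066572 , 382.37378072]), array([ 0.29096751, -0.07058755, -0.95412541])) 300.13397237239997
{'t': 0.15, 'q': array([ 1.26638557e+00,  1.24345868e-01,  1.65133549e+00, -2.84565779e-05,
        1.36750438e+00, -8.26169807e-02]), 'joint_vel': array([-3.11317396e-04, -3.07820614e-03, -3.29562605e-03,  1.12277191e-04,
       -4.08246363e-05, -2.35316041e-03]), 'effort': array([-2.87785879e-04, -4.18193364e+01, -3.60469258e+01,  7.74872722e-02,
        4.68674605e-02, -8.57405394e-05]), 'tool_pos': array([142.97192189, 633.88742681, 403.78996141]), 'eef_rot': array([-3.14000270e+00, -1.03699956e-04,  2.91980456e+00]), 'wrist_force': array([-0.49059366, -0.72654126, -0.7527169 ]), 'torque': array([0.02202707, 0.00393462, 0.01389827]), 'grip_force': 0.0, 'gripper_width': 95.07950011011185}
```

View pics/s2.png

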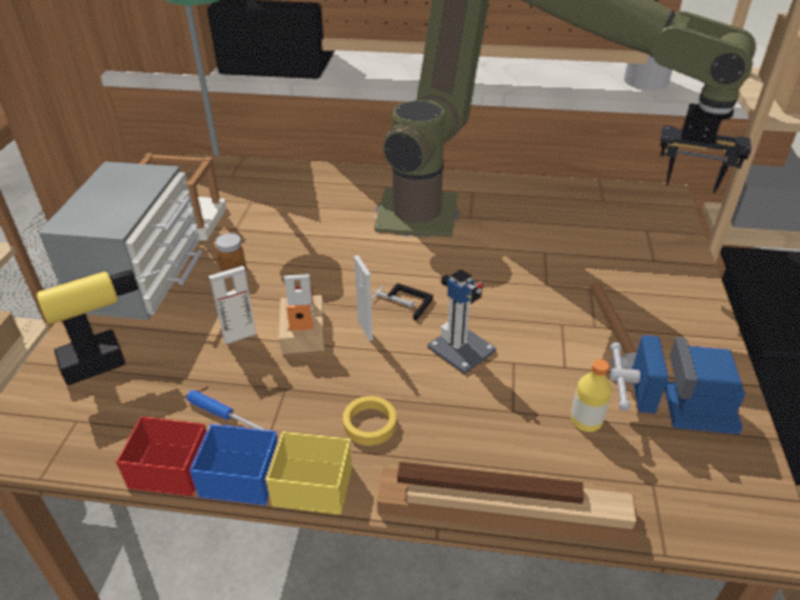

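View pics/t2.png

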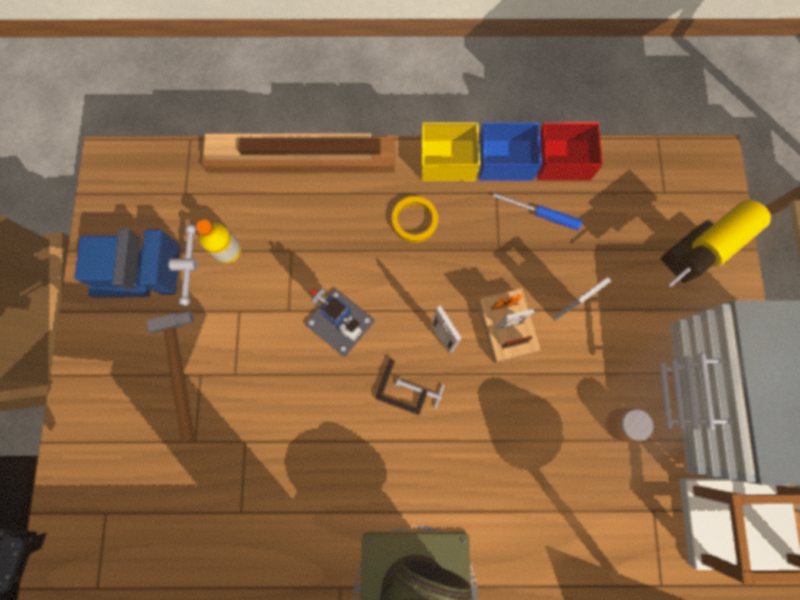

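Run:
```python
import cv2,numpy as np
s=cv2.imread('pics/scene0.png');t=cv2.imread('pics/top0.png')
def c(a,x,y,w,h): return cv2.resize(a[y:y+h,x:x+w],(400,300),interpolation=cv2.INTER_CUBIC)
# 5x crops, 80x60
o=np.vstack([np.hstack([c(s,180,186,80,60),c(t,325,195,80,60)]),np.hstack([c(s,285,186,80,60),c(t,205,195,80,60)])])
cv2.imwrite('pics/c1.png',o)
```

```text
(no output)
```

View pics/c1.png

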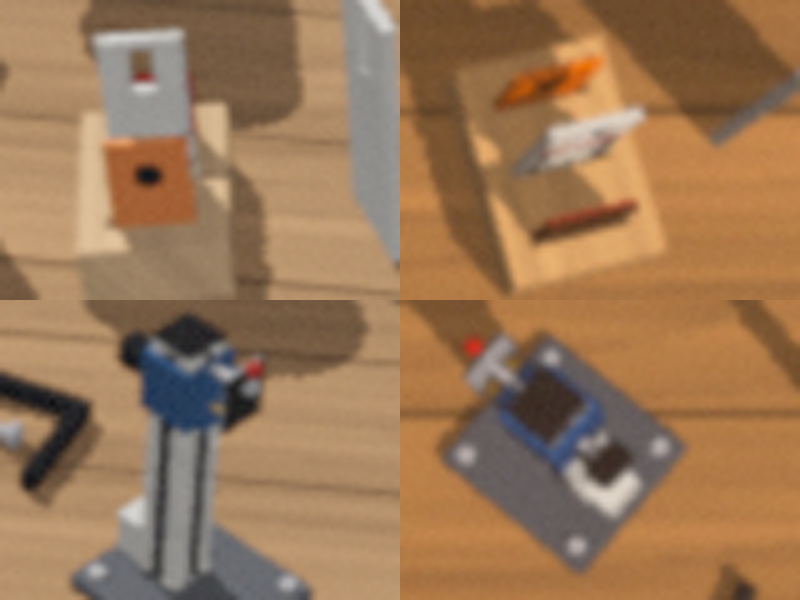

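```bash
cat >> h.py <<'E'
def S(u,v,post=False): return ((285 if post else 180)+(u+.5)/5-.5, 186+(v-(300 if post else 0)+.5)/5-.5)
def T(u,v,post=False): return ((205 if post else 325)+(u-400+.5)/5-.5, 195+(v-(300 if post else 0)+.5)/5-.5)
E
python3 - <<'E'
from h import *
np.set_printoptions(precision=1,suppress=True)
s=load('scene0');t=load('top0')
print('ball',tri((s,S(255,370,1)),(t,T(474,347,1))))
f=[T(545,333,1),T(685,448,1),T(583,572,1),T(440,455,1)]
F=[atz(t,p,12) for p in f]; print('foot',np.array(F),np.mean(F,0))
for i in range(4): d=F[(i+1)%4]-F[i]; print(np.linalg.norm(d),np.degrees(np.arctan2(d[1],d[0])))
print('posttop',atz(t,T(545,400,1),192), 'scene',atz(s,S(188,332,1),192))
for a,b in (((95,35),(557,132)),((183,30),(642,112))): print('gauge top',tri((s,S(*a)),(t,T(*b))))
for z in(153,): print([atz(t,T(*p),z) for p in((555,130),(642,110))],[atz(s,S(*p),z) for p in((95,33),(183,29))])
B=[atz(t,T(*p),45) for p in((460,70),(603,37),(665,248),(513,290))];print('block',np.array(B),np.mean(B,0))
for i in range(4): d=B[(i+1)%4]-B[i]; print(np.linalg.norm(d),np.degrees(np.arctan2(d[1],d[0])))
E
```

```text
ball [533.8 178.6 192.6]
foot [[586.  167.3  12. ]
 [515.2  82.2  12. ]
 [441.6 141.4  12. ]
 [511.5 227.8  12. ]] [513.5 154.7  12. ]
110.65772219466807 -129.78980633664074
94.43107433247971 141.20731816997514
111.15155310369731 51.0065880256912
95.96871202812851 -39.09711003102423
posttop [506.4 143.2 192. ] scene [504.4 139.  192. ]
gauge top [ 502.1 -195.9  150. ]
gauge top [ 501.2 -189.8  164.5]
[array([ 497.5, -170.1,  153. ]), array([ 508. , -216.1,  153. ])] [array([ 501.3, -220.6,  153. ]), array([ 491. , -170.3,  153. ])]
block [[ 554.4 -137.8   45. ]
 [ 573.9 -222.2   45. ]
 [ 449.7 -250.9   45. ]
 [ 426.2 -163.2   45. ]] [ 501.  -193.5   45. ]
86.68892928680795 -77.0033093080374
127.40454354739653 -166.97037707153046
90.90579138777427 105.0393374225708
130.7085867677459 11.205368461800449
```

Units first: shifts go in shares of 0.8 m and turns go in shares of 180 degrees. So -0.55 m is -0.6875, 0.22 m is 0.275, 25.7 degrees is 0.1428.

play_rows(deltas=[[1, [0.0625, -0.0625, 0.0438], [0, 0, 0.0278]], [1, [0.1, -0.125, 0.0438], [0, 0, 0.0444]], [1, [0.1625, -0.1875, 0.0438], [0, 0, 0.0667]], [1, [0.2125, -0.25, 0.0438], [0, 0, 0.0833]], [1, [0.25, -0.3125, 0.0438], [0, 0, 0.1]], [1, [0.275, -0.3875, 0.0438], [0, 0, 0.1111]], [1, [0.3, -0.4625, 0.0438], [0, 0, 0.1222]], [1, [0.325, -0.5375, 0.0438], [0, 0, 0.1333]], [1, [0.35, -0.6125, 0.0438], [0, 0, 0.1428]], [1, [0.375, -0.6875, 0.0438], [0, 0, 0.1428]]], force=30)

```text
t: 1.4
tool_pos: [437.0, 100.0, 439.7]
eef_rot: [3.142, 0.001, -2.915]
wrist_force: [1.0, -0.4, 0.3]
gripper_width: 95.4
grip_force: 0.0
```

Converted, -0.278 m is -0.3475, -0.275 m is -0.3438.

play_rows(deltas=[[1, [0.0125, -0.0625, 0], [0, 0, 0]], [1, [0.025, -0.125, 0], [0, 0, 0]], [1, [0.0375, -0.1875, 0], [0, 0, 0]], [1, [0.05, -0.25, 0], [0, 0, 0]], [1, [0.0625, -0.3125, 0], [0, 0, 0]], [1, [0.0713, -0.3438, 0], [0, 0, 0]], [1, [0.0713, -0.3475, 0], [0, 0, 0]], [1, [0.0713, -0.3475, 0], [0, 0, 0]], [1, [0.0713, -0.3475, 0], [0, 0, 0]], [1, [0.0713, -0.3475, 0], [0, 0, 0]]])

```text
t: 2.65
tool_pos: [494.0, -175.1, 439.9]
eef_rot: [-3.141, 0.0, -2.914]
wrist_force: [0.2, 0.2, 0.4]
gripper_width: 95.5
grip_force: 0.0
```

Run:
```python
from h import *
im=snap('wrist','w1'); cv2.imwrite('pics/w1b.png',cv2.resize(im['frame'][:,:,::-1],(800,600),interpolation=cv2.INTER_CUBIC))
st=robot.get_state();print(st['tool_pos'],np.degrees(st['eef_rot']),st['wrist_force'],st['q'])
```

```text
[ 493.97755208 -175.22842542  439.91049788] [-1.79988027e+02  1.65422613e-02 -1.66941193e+02] [-0.04094926  0.92937423 -0.26422858] [-4.43327672e-01 -1.77894767e-01  1.88693635e+00  1.61000964e-05
  1.43219503e+00 -2.24204537e+00]
```

View pics/w1b.png

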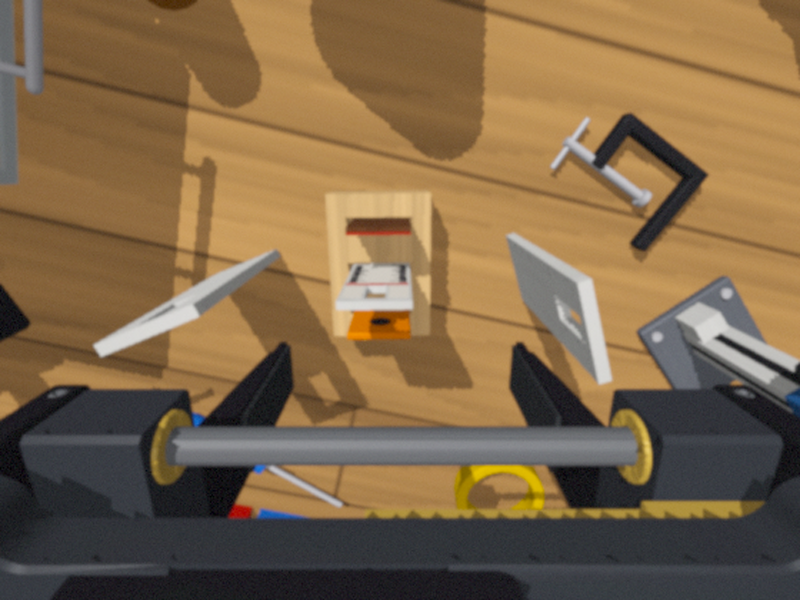

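Run:
```python
from h import *
im=load('w1');a=im['frame'][175:245,215:308,::-1]
cv2.imwrite('pics/c2.png',cv2.resize(a,None,fx=8,fy=8,interpolation=cv2.INTER_CUBIC))
th=np.radians(13)
x=np.array([np.cos(th),np.sin(th),0]);y=np.array([-np.sin(th),np.cos(th),0])
c=np.array([500,-194,153.])
P=[c+sx*3*x+sy*25*y for sx in(-1,1) for sy in(-1,1)]
p=proj(im,P);print((p-[215,175]+.5)*8-.5)
```

```text
[[143.85377501 274.04507207]
 [575.54227946 274.6316258 ]
 [146.23116522 323.22291923]
 [575.19449905 323.81857532]]
```

View pics/c2.png

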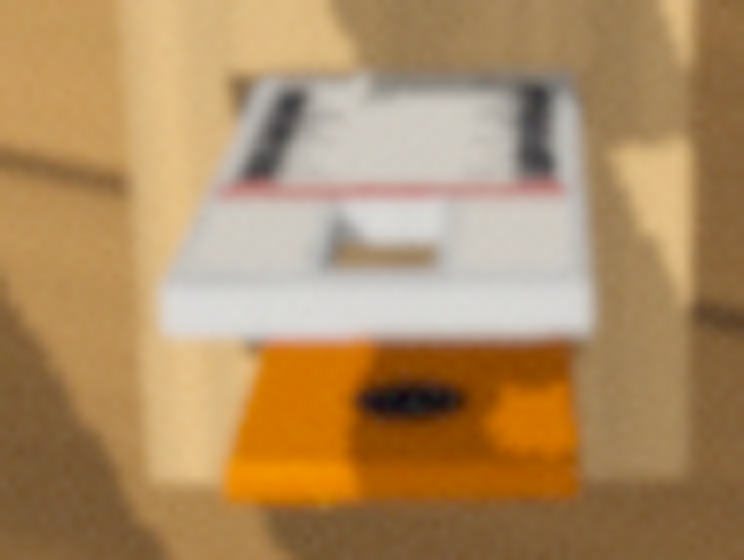

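Run:
```python
from h import *
s=load('scene0');t=load('top0');w=load('w1')
W=lambda u,v:(215+(u+.5)/8-.5,175+(v+.5)/8-.5)
print('rear +y',tri((s,S(183,30)),(w,W(597,332))),'rear -y',tri((s,S(95,35)),(w,W(163,336))))
```

```text
rear +y [ 496.68743777 -167.5906774   157.06055358] rear -y [ 508.48324876 -216.62053153  157.35352777]
```

play_rows(deltas=[[1, [0.0088, -0.02, 0], [0, 0, 0]], [1, [0.0088, -0.02, -0.0375], [0, 0, 0]], [1, [0.0088, -0.02, -0.075], [0, 0, 0]], [1, [0.0088, -0.02, -0.1], [0, 0, 0]], [1, [0.0088, -0.02, -0.1188], [0, 0, 0]], [1, [0.0088, -0.02, -0.125], [0, 0, 0]], [1, [0.0088, -0.02, -0.125], [0, 0, 0]], [1, [0.0088, -0.02, -0.125], [0, 0, 0]], [1, [0.0088, -0.02, -0.125], [0, 0, 0]], [1, [0.0088, -0.02, -0.125], [0, 0, 0]]])

```text
t: 3.95
tool_pos: [501.1, -192.0, 340.3]
eef_rot: [-3.141, 0.001, -2.915]
wrist_force: [-0.0, 0.7, -0.3]
gripper_width: 95.0
grip_force: 0.0
```

Converted, -0.034 m is -0.0425, -0.001 m is -0.0013.

play_rows(deltas=[[1, [-0.0013, 0, -0.0188], [0, 0, 0]], [1, [-0.0013, 0, -0.0375], [0, 0, 0]], [1, [-0.0013, 0, -0.0425], [0, 0, 0]], [1, [-0.0013, 0, -0.0425], [0, 0, 0]], [0.3, [-0.0013, 0, -0.0425], [0, 0, 0]], [0.3, [-0.0013, 0, -0.0425], [0, 0, 0]], [0.3, [-0.0013, 0, -0.0425], [0, 0, 0]], [0.3, [-0.0013, 0, -0.0425], [0, 0, 0]], [0.3, [-0.0013, 0, -0.0425], [0, 0, 0]], [0.3, [-0.0013, 0, -0.0425], [0, 0, 0]]], force=30)

```text
t: 5.2
tool_pos: [500.0, -192.0, 305.8]
eef_rot: [3.142, 0.0, -2.915]
wrist_force: [-0.6, 0.4, -0.3]
gripper_width: 49.9
grip_force: 30.0
```

Converted, 0.214 m is 0.2675, 0.02 m is 0.025, -18 degrees is -0.1.

play_rows(deltas=[[0.3, [0, 0, 0.0125], [0, 0, 0]], [0.3, [0, 0, 0.0313], [0, 0, 0]], [0.3, [0, 0, 0.0625], [0, 0, 0]], [0.3, [0, 0, 0.1], [0, 0, 0]], [0.3, [0, 0, 0.1438], [0, 0, 0]], [0.3, [0, 0, 0.1875], [0, 0, 0]], [0.3, [0, 0, 0.225], [0, 0, 0]], [0.3, [0, 0, 0.255], [0, 0, 0]], [0.3, [0.0125, 0.0188, 0.2675], [0, 0, -0.0444]], [0.3, [0.025, 0.0375, 0.2675], [0, 0, -0.1]]])

```text
t: 6.45
tool_pos: [519.9, -161.7, 522.8]
eef_rot: [-3.14, 0.004, 3.048]
wrist_force: [0.2, -0.2, -0.5]
gripper_width: 49.6
grip_force: 30.0
```

Converted, 0.28 m is 0.35, 0.26 m is 0.325, -100 degrees is -0.5556.

play_rows(deltas=[[0.3, [0.025, 0.0375, 0], [0, 0, -0.0556]], [0.3, [0.05, 0.075, 0], [0, 0, -0.1111]], [0.3, [0.0625, 0.1125, 0], [0, 0, -0.1667]], [0.3, [0.075, 0.15, 0], [0, 0, -0.2222]], [0.3, [0.0875, 0.1875, 0], [0, 0, -0.2778]], [0.3, [0.1, 0.225, 0], [0, 0, -0.3333]], [0.3, [0.125, 0.2625, 0], [0, 0, -0.3889]], [0.3, [0.1375, 0.3, 0], [0, 0, -0.4444]], [0.3, [0.15, 0.325, 0], [0, 0, -0.5]], [0.3, [0.1625, 0.35, 0], [0, 0, -0.5556]]])

```text
t: 7.7
tool_pos: [650.1, 118.9, 521.1]
eef_rot: [3.141, -0.0, 1.303]
wrist_force: [0.9, 0.2, -0.5]
gripper_width: 49.7
grip_force: 30.0
```

Converted, -0.04 m is -0.05, 0.008 m is 0.01, -23.7 degrees is -0.1317.

play_rows(deltas=[[0.3, [0.005, 0.0038, -0.0125], [0, 0, -0.0444]], [0.3, [0.01, 0.0075, -0.025], [0, 0, -0.0889]], [0.3, [0.01, 0.0075, -0.0375], [0, 0, -0.1317]], [0.3, [0.01, 0.0075, -0.05], [0, 0, -0.1317]], [0.3, [0.01, 0.0075, -0.05], [0, 0, -0.1317]], [0.3, [0.01, 0.0075, -0.05], [0, 0, -0.1317]], [0.3, [0.01, 0.0075, -0.05], [0, 0, -0.1317]], [0.3, [0.01, 0.0075, -0.05], [0, 0, -0.1317]], [0.3, [0.01, 0.0075, -0.05], [0, 0, -0.1317]], [0.3, [0.01, 0.0075, -0.05], [0, 0, -0.1317]]])

```text
t: 8.95
tool_pos: [658.0, 124.0, 479.8]
eef_rot: [3.142, 0.0, 0.895]
wrist_force: [0.0, 0.4, -1.1]
gripper_width: 49.8
grip_force: 30.0
```

Run:
```python
from h import *
im=snap('wrist','w2');st=robot.get_state();print(st['tool_pos'],np.degrees(st['eef_rot']))
```

```text
[658.0396205  123.98108463 479.76078694] [-1.79997658e+02 -1.49526331e-03  5.12910800e+01]
```

Converted, -0.047 m is -0.0588, -0.045 m is -0.0563.

play_rows(deltas=[[0.3, [-0.0125, 0.01, 0], [0, 0, 0]], [0.3, [-0.0313, 0.025, 0], [0, 0, 0]], [0.3, [-0.05, 0.04, 0], [0, 0, 0]], [0.3, [-0.0563, 0.0463, 0], [0, 0, 0]], [0.3, [-0.0588, 0.0475, 0], [0, 0, 0]], [0.3, [-0.0588, 0.0475, 0], [0, 0, 0]], [0.3, [-0.0588, 0.0475, 0], [0, 0, 0]], [0.3, [-0.0588, 0.0475, 0], [0, 0, 0]], [0.3, [-0.0588, 0.0475, 0], [0, 0, 0]], [0.3, [-0.0588, 0.0475, 0], [0, 0, 0]]])

```text
t: 10.25
tool_pos: [611.1, 161.9, 479.7]
eef_rot: [-3.142, 0.0, 0.895]
wrist_force: [-0.1, -0.0, -1.2]
gripper_width: 49.8
grip_force: 30.0
```

Run:
```python
from h import *
im=snap('wrist','w3');st=robot.get_state();print(st['tool_pos'],np.degrees(st['eef_rot']),st['wrist_force'])
o=[]
for n in('w2','w3'):
    a=load(n)['frame'][:,:,::-1][100:370,180:560]  # 380x270
    o.append(a)
u=np.hstack([cv2.resize(a,(400,284),interpolation=cv2.INTER_CUBIC) for a in o])
# bigger: ball zooms below
def red(a):
    h=cv2.cvtColor(np.ascontiguousarray(a),cv2.COLOR_BGR2HSV); m=((h[...,0]<8)|(h[...,0]>172))&(h[...,1]>170)&(h[...,2]>80)
    n,l,s,c=cv2.connectedComponentsWithStats(m.astype('uint8')); return [(s[i].tolist(),c[i].round(2).tolist()) for i in range(1,n) if s[i][4]>15]
z=[]
for n in('w2','w3'):
    f=load(n)['frame'][:,:,::-1]; r=red(f); print(n,r)
cv2.imwrite('pics/c3.png',u)
```

```text
[611.10408893 161.90910776 479.69511278] [-1.79997037e+02  4.89237632e-03  5.12834414e+01] [ 0.63525495  0.2505006  -0.75872922]
w2 [([138, 239, 12, 9, 84], [143.18, 243.27])]
w3 [([201, 239, 11, 9, 77], [205.79, 243.6])]
```

View pics/c3.png

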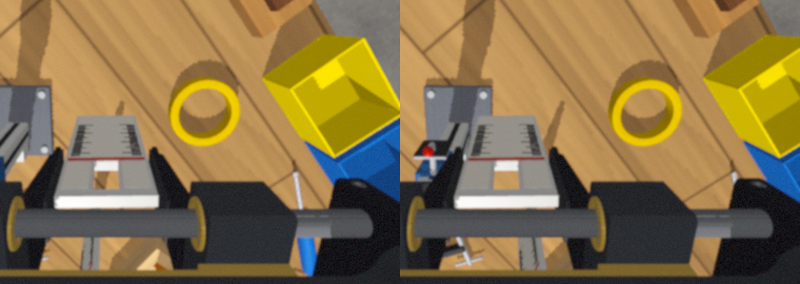

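Run:
```python
from h import *
w2=load('w2');w3=load('w3');s=load('scene0');t=load('top0')
print('wrist tri',tri((w2,(143.2,243.3)),(w3,(205.8,243.6))))
print('all',tri((w2,(143.2,243.3)),(w3,(205.8,243.6)),(s,S(255,370,1)),(t,T(474,347,1))))
print('w3+scene',tri((w3,(205.8,243.6)),(s,S(255,370,1))))
cv2.imwrite('pics/c4.png',cv2.resize(w3['frame'][180:300,180:340,::-1],None,fx=5,fy=5,interpolation=cv2.INTER_CUBIC))
c=np.array([611.1,161.9,0]);th=np.radians(51.28);u=np.array([np.cos(th),np.sin(th),0]);v=np.array([np.sin(th),-np.cos(th),0]);zt=np.array([0,0,479.7-171+18])
P=[c+zt+a*3*u+b*25*v for a in(1,-1) for b in (1,-1)]
print((proj(w3,P)-[180,180]+.5)*5-.5)
```

```text
wrist tri [533.69941561 180.25385579 191.76544328]
all [533.80156386 179.44248727 192.09783696]
w3+scene [532.75954963 178.74665731 190.90366229]
[[755.64518167 525.8933922 ]
 [254.01055254 526.41340471]
 [752.72909076 578.28051122]
 [256.95438035 578.81727046]]
```

View pics/c4.png

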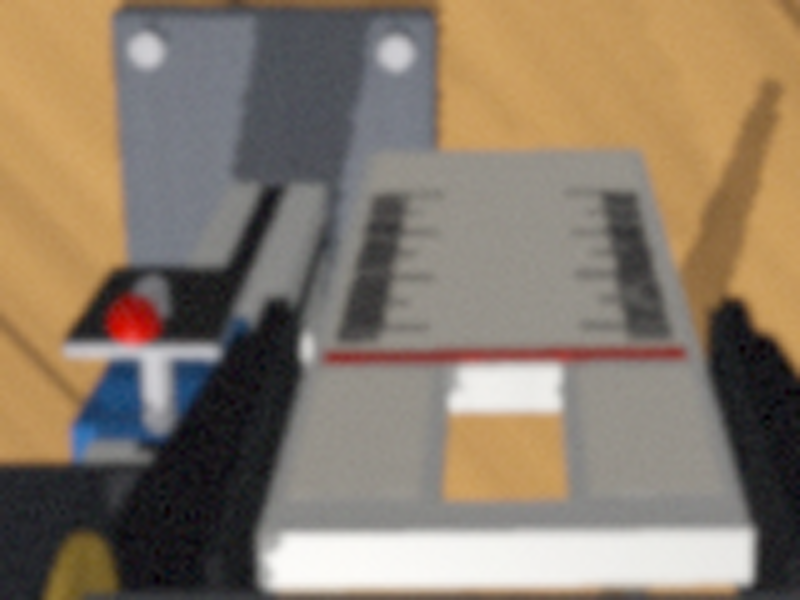

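Converted, -0.119 m is -0.1488, -0.115 m is -0.1438.

play_rows(deltas=[[0.3, [-0.0125, 0.0088, 0], [0, 0, 0]], [0.3, [-0.0375, 0.0275, -0.0125], [0, 0, 0]], [0.3, [-0.0563, 0.0413, -0.0375], [0, 0, 0]], [0.3, [-0.0688, 0.0488, -0.075], [0, 0, 0]], [0.3, [-0.0735, 0.0525, -0.1063], [0, 0, 0]], [0.3, [-0.0735, 0.0525, -0.1313], [0, 0, 0]], [0.3, [-0.0735, 0.0525, -0.1438], [0, 0, 0]], [0.3, [-0.0735, 0.0525, -0.1488], [0, 0, 0]], [0.3, [-0.0735, 0.0525, -0.1488], [0, 0, 0]], [0.3, [-0.0735, 0.0525, -0.1488], [0, 0, 0]]])

```text
t: 11.55
tool_pos: [552.6, 204.0, 361.9]
eef_rot: [3.141, -0.001, 0.895]
wrist_force: [-0.7, -0.4, -0.4]
gripper_width: 49.9
grip_force: 30.0
```

Run:
```python
from h import *
w=snap('wrist','w4');s=snap('scene','s4');st=robot.get_state();print(st['tool_pos'],np.degrees(st['eef_rot']),st['wrist_force'])
print(proj(s,[533.7,180.2,191.8]),proj(w,[533.7,180.2,191.8]))
a=cv2.resize(w['frame'][180:360,200:360,::-1],(400,450),interpolation=cv2.INTER_CUBIC)
b=cv2.resize(s['frame'][150:240,300:380,::-1],(400,450),interpolation=cv2.INTER_CUBIC)
cv2.imwrite('pics/c5.png',np.hstack([a,b]))
```

```text
[552.50985986 203.98746155 361.62463413] [ 1.79952982e+02 -6.58315583e-02  5.12821502e+01] [-0.07675815  0.54696667 -0.84077901]
[[336.59006972 199.81538557]] [[280.46820603 319.80143505]]
```

View pics/c5.png

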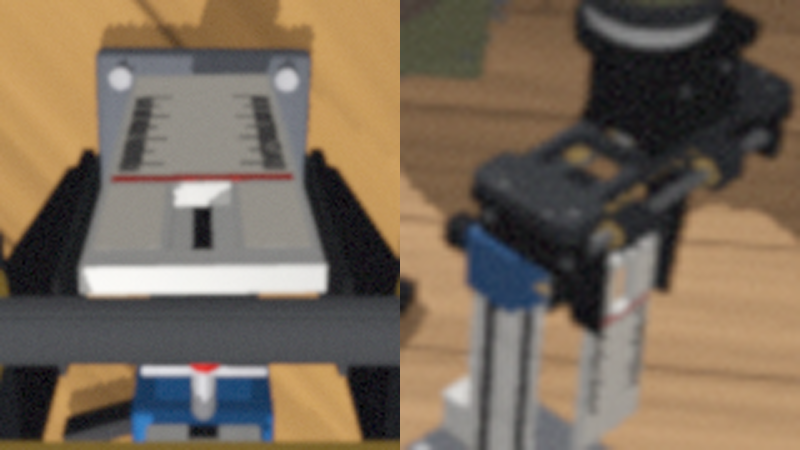

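Converted, -0.0218 m is -0.0273, -0.0195 m is -0.0244.

play_rows(deltas=[[0.3, [-0.0025, -0.0031, 0], [0, 0, 0]], [0.3, [-0.0056, -0.0069, -0.0013], [0, 0, 0]], [0.3, [-0.0088, -0.0106, -0.0013], [0, 0, 0]], [0.3, [-0.0119, -0.0144, -0.0013], [0, 0, 0]], [0.3, [-0.0144, -0.0181, -0.0013], [0, 0, 0]], [0.3, [-0.0169, -0.0213, -0.0013], [0, 0, 0]], [0.3, [-0.0194, -0.0244, -0.0013], [0, 0, 0]], [0.3, [-0.0219, -0.0273, -0.0013], [0, 0, 0]], [0.3, [-0.0219, -0.0273, -0.0013], [0, 0, 0]], [0.3, [-0.0219, -0.0273, -0.0013], [0, 0, 0]]])

```text
t: 12.9
tool_pos: [534.7, 182.2, 359.8]
eef_rot: [3.142, -0.0, 0.895]
wrist_force: [-0.5, 0.7, -1.0]
gripper_width: 50.1
grip_force: 30.0
```

Converted, -0.0094 m is -0.0118, -0.0085 m is -0.0106.

play_rows(deltas=[[0.3, [-0.0013, -0.0016, 0], [0, 0, 0]], [0.3, [-0.0025, -0.0031, 0], [0, 0, 0]], [0.3, [-0.0038, -0.0046, 0], [0, 0, 0]], [0.3, [-0.005, -0.0063, 0], [0, 0, 0]], [0.3, [-0.0063, -0.0078, 0], [0, 0, 0]], [0.3, [-0.0075, -0.0094, 0], [0, 0, 0]], [0.3, [-0.0085, -0.0106, 0], [0, 0, 0]], [0.3, [-0.0094, -0.0118, 0], [0, 0, 0]], [0.3, [-0.0094, -0.0118, 0], [0, 0, 0]], [0.3, [-0.0094, -0.0118, 0], [0, 0, 0]]])

```text
t: 14.15
tool_pos: [527.4, 173.2, 359.9]
eef_rot: [-3.142, -0.002, 0.895]
wrist_force: [4.0, 5.8, -3.4]
gripper_width: 49.6
grip_force: 30.0
```

Converted, -0.007 m is -0.0088, -0.006 m is -0.0075.

play_rows(deltas=[[0.3, [0, 0, -0.0013], [0, 0, 0]], [0.3, [0, 0, -0.0025], [0, 0, 0]], [0.3, [0, 0, -0.0038], [0, 0, 0]], [0.3, [0, 0, -0.005], [0, 0, 0]], [0.3, [0, 0, -0.0063], [0, 0, 0]], [0.3, [0, 0, -0.0075], [0, 0, 0]], [0.3, [0, 0, -0.0088], [0, 0, 0]], [0.3, [0, 0, -0.0088], [0, 0, 0]], [0.3, [0, 0, -0.0088], [0, 0, 0]], [0.3, [0, 0, -0.0088], [0, 0, 0]]])

```text
t: 15.4
tool_pos: [527.9, 173.3, 354.6]
eef_rot: [3.14, -0.004, 0.895]
wrist_force: [3.6, 4.3, 1.5]
gripper_width: 50.1
grip_force: 30.0
```

Converted, -0.006 m is -0.0075, -0.004 m is -0.005.

play_rows(deltas=[[0.3, [0, 0, -0.0013], [0, 0, 0]], [0.3, [0, 0, -0.0025], [0, 0, 0]], [0.3, [0, 0, -0.0038], [0, 0, 0]], [0.3, [0, 0, -0.005], [0, 0, 0]], [0.3, [0, 0, -0.0063], [0, 0, 0]], [0.3, [0, 0, -0.0075], [0, 0, 0]], [0.3, [0, 0, -0.0075], [0, 0, 0]], [0.3, [0, 0, -0.0075], [0, 0, 0]], [0.3, [0, 0, -0.0075], [0, 0, 0]], [0.3, [0, 0, -0.0075], [0, 0, 0]]])

```text
t: 16.65
tool_pos: [527.9, 173.3, 348.6]
eef_rot: [3.14, -0.004, 0.895]
wrist_force: [3.8, 4.4, 1.1]
gripper_width: 49.9
grip_force: 30.0
```

Converted, -0.006 m is -0.0075, -0.005 m is -0.0063.

play_rows(deltas=[[0.3, [0, 0, -0.0013], [0, 0, 0]], [0.3, [0, 0, -0.0025], [0, 0, 0]], [0.3, [0, 0, -0.0038], [0, 0, 0]], [0.3, [0, 0, -0.005], [0, 0, 0]], [0.3, [0, 0, -0.0063], [0, 0, 0]], [0.3, [0, 0, -0.0075], [0, 0, 0]], [0.3, [0, 0, -0.0075], [0, 0, 0]], [0.3, [0, 0, -0.0075], [0, 0, 0]], [0.3, [0, 0, -0.0075], [0, 0, 0]], [0.3, [0, 0, -0.0075], [0, 0, 0]]])

```text
t: 17.9
tool_pos: [527.9, 173.3, 342.6]
eef_rot: [3.14, -0.004, 0.895]
wrist_force: [3.6, 4.2, 1.5]
gripper_width: 49.7
grip_force: 30.0
```

Converted, -0.002 m is -0.0025, -0.0015 m is -0.0019.

play_rows(deltas=[[0.3, [0, 0, -0.0006], [0, 0, 0]], [0.3, [0, 0, -0.0013], [0, 0, 0]], [0.3, [0, 0, -0.0019], [0, 0, 0]], [0.3, [0, 0, -0.0025], [0, 0, 0]], [0.3, [0, 0, -0.0025], [0, 0, 0]], [0.3, [0, 0, -0.0025], [0, 0, 0]], [0.3, [0, 0, -0.0025], [0, 0, 0]], [0.3, [0, 0, -0.0025], [0, 0, 0]], [0.3, [0, 0, -0.0025], [0, 0, 0]], [0.3, [0, 0, -0.0025], [0, 0, 0]]])

```text
t: 19.15
tool_pos: [527.9, 173.3, 340.7]
eef_rot: [3.14, -0.004, 0.895]
wrist_force: [3.1, 4.1, 1.6]
gripper_width: 49.6
grip_force: 30.0
```

Converted, -0.002 m is -0.0025, -0.0015 m is -0.0019.

play_rows(deltas=[[0.3, [0, 0, -0.0006], [0, 0, 0]], [0.3, [0, 0, -0.0013], [0, 0, 0]], [0.3, [0, 0, -0.0019], [0, 0, 0]], [0.3, [0, 0, -0.0025], [0, 0, 0]], [0.3, [0, 0, -0.0025], [0, 0, 0]], [0.3, [0, 0, -0.0025], [0, 0, 0]], [0.3, [0, 0, -0.0025], [0, 0, 0]], [0.3, [0, 0, -0.0025], [0, 0, 0]], [0.3, [0, 0, -0.0025], [0, 0, 0]], [0.3, [0, 0, -0.0025], [0, 0, 0]]])

```text
t: 20.4
tool_pos: [528.0, 173.3, 340.3]
eef_rot: [3.139, -0.004, 0.895]
wrist_force: [-0.3, 4.1, 7.2]
gripper_width: 49.8
grip_force: 30.0
```

Converted, 0.0026 m is 0.0033, 0.0024 m is 0.003.

play_rows(deltas=[[0.3, [0, 0, 0.0013], [0, 0, 0]], [0.3, [0.0006, 0.0008, 0.0013], [0, 0, 0]], [0.3, [0.0013, 0.0015, 0.0013], [0, 0, 0]], [0.3, [0.0019, 0.0023, 0.0013], [0, 0, 0]], [0.3, [0.0025, 0.003, 0.0013], [0, 0, 0]], [0.3, [0.0025, 0.0033, 0.0013], [0, 0, 0]], [0.3, [0.0025, 0.0033, 0.0013], [0, 0, 0]], [0.3, [0.0025, 0.0033, 0.0013], [0, 0, 0]], [0.3, [0.0025, 0.0033, 0.0013], [0, 0, 0]], [0.3, [0.0025, 0.0033, 0.0013], [0, 0, 0]]])

```text
t: 21.65
tool_pos: [529.8, 175.5, 340.3]
eef_rot: [3.14, -0.002, 0.895]
wrist_force: [1.2, 3.1, 6.9]
gripper_width: 49.9
grip_force: 30.0
```

Run:
```python
from h import *
w=snap('wrist','w6');s=snap('scene','s6');st=robot.get_state();print(st['tool_pos'],np.degrees(st['eef_rot']),st['wrist_force'])
a=cv2.resize(w['frame'][180:360,200:360,::-1],(400,450),interpolation=cv2.INTER_CUBIC)
b=cv2.resize(s['frame'][150:240,300:380,::-1],(400,450),interpolation=cv2.INTER_CUBIC)
cv2.imwrite('pics/c6.png',np.hstack([a,b]))
```

```text
[529.82670954 175.51208399 340.32360866] [ 1.79882755e+02 -1.38493773e-01  5.12908550e+01] [0.32654763 2.24794498 6.63429762]
```

View pics/c6.png

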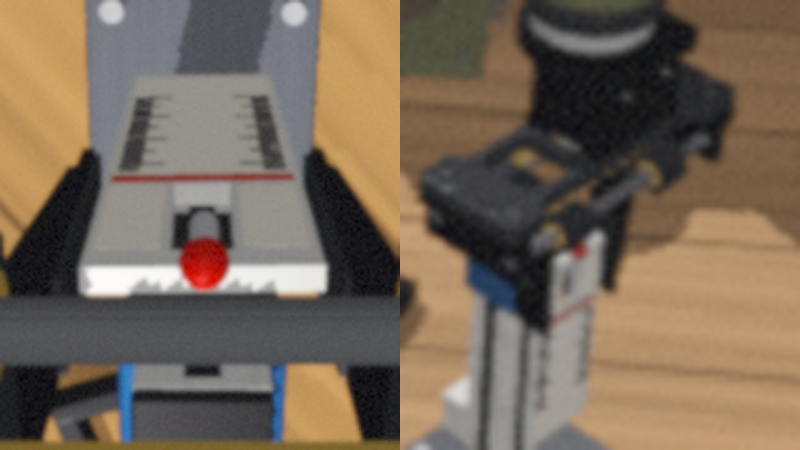

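Converted, 0.001 m is 0.0013, 0.0008 m is 0.001.

play_rows(deltas=[[0.3, [0.0005, 0.0006, 0.0006], [0, 0, 0]], [0.3, [0.0008, 0.001, 0.0013], [0, 0, 0]], [0.3, [0.0008, 0.001, 0.0013], [0, 0, 0]], [0.6, [0.0008, 0.001, 0.0013], [0, 0, 0]], [0.8, [0.0008, 0.001, 0.0013], [0, 0, 0]], [0.8, [0.0008, 0.001, 0.0013], [0, 0, 0]], [0.8, [0.0008, 0.001, 0.0013], [0, 0, 0]], [0.8, [0.0008, 0.001, 0.0013], [0, 0, 0]], [0.8, [0.0008, 0.001, 0.0013], [0, 0, 0]], [0.8, [0.0008, 0.001, 0.0013], [0, 0, 0]]])

```text
t: 23.0
tool_pos: [529.8, 176.2, 338.8]
eef_rot: [-3.142, 0.0, 0.895]
wrist_force: [-0.5, 0.0, -0.1]
gripper_width: 76.0
grip_force: 0.0
```

Converted, 0.13 m is 0.1625, 0.12 m is 0.15.

play_rows(deltas=[[0.8, [0, 0, 0.0125], [0, 0, 0]], [0.8, [0, 0, 0.0375], [0, 0, 0]], [0.8, [0, 0, 0.075], [0, 0, 0]], [0.8, [0.0125, 0.0125, 0.1125], [0, 0, 0]], [0.8, [0.0375, 0.0375, 0.15], [0, 0, 0]], [0.8, [0.0625, 0.0625, 0.1625], [0, 0, 0]], [0.8, [0.0875, 0.0875, 0.1625], [0, 0, 0]], [0.8, [0.1, 0.1, 0.1625], [0, 0, 0]], [0.8, [0.1, 0.1, 0.1625], [0, 0, 0]], [0.8, [0.1, 0.1, 0.1625], [0, 0, 0]]])

```text
t: 24.25
tool_pos: [609.4, 255.8, 468.8]
eef_rot: [-3.141, 0.001, 0.895]
wrist_force: [-0.9, 0.1, -0.5]
gripper_width: 75.5
grip_force: 0.0
```

Run:
```python
from h import *
w=snap('wrist','w7');s=snap('scene','s7');st=robot.get_state();print(st['tool_pos'],st['wrist_force'])
a=cv2.resize(w['frame'][:,:,::-1],(400,300),interpolation=cv2.INTER_AREA)
b=cv2.resize(s['frame'][180:240,290:370,::-1],(400,300),interpolation=cv2.INTER_CUBIC)
cv2.imwrite('pics/c7.png',np.hstack([a,b]))
```

```text
[609.39819752 255.65749827 468.91677258] [-0.17351774 -0.05354509 -0.56409403]
```

View pics/c7.png

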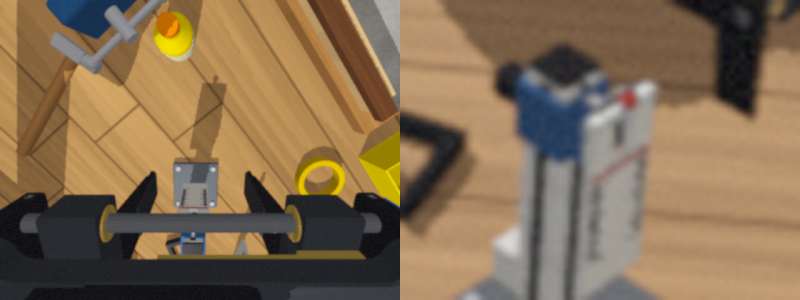

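The gauge hangs upright on the hook. The ball shows in front of the bridge at crop pixel (627,97), and the scale face is turned outward.

```bash
python3 -c "
from station import robot
print(robot.hand_in())"
```

```text
the job is handed in; nothing more can be done
None
```

The gauge is hanging on the red-ball hook with its scale face outward, the gripper has let go and moved clear, and the job was handed in at about 24 s of the 61 s allowed.

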